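# Slide the packing-bench shelf board home into its rail notches

## Robot

A 6-joint arm with a two-finger parallel gripper is mounted at the origin on the work surface. World frame = base frame: x ahead of the robot, y to its left, z up, the work surface at z = 0. Lengths are in m, angles in rad, forces in N, time in s.
With the tool pointing down it reaches from about 0.275 to 0.75 m from the base axis. Payload 10.2 kg.
Tool frame: the origin (TCP) lies on the centre line of the jaws, within the pads' length; the fingertips stand 17 mm ahead of it and the grasp point (between the pads) lies 2 mm behind it; z points along the fingers, y is the line along which they close (so a half turn about z gives the same grasp; the last joint's range is limited). The gripper opens to 85 mm and grips with 20 to 120 N. Pads are 22 mm wide; open, the fingers measure 114 mm over their backs; the gripper's body (76 mm by 85 mm) begins 54 mm behind the grasp point. The pads swing forward as they close: fully open they stand 13 mm farther back than shut.
Start: joints at [0.911, 0.313, 1.498, -0, 1.331, -0.223], TCP at [0.222, 0.476, 0.214] pointing down, gripper open.
Joint ranges: [-2.94, 2.94], [-0.97, 2.17], [0.19, 2.56], [-1.23, 4.37], [0.02, 3.11], [-2.88, 2.88]. Speed limits (rad/s): [2.39, 2.39, 3.01, 3.14, 3.14, 3.14].

## Interface

Orientations are given as a rotation vector (axis times angle).
In Python, from cell import env gives the robot as it stands.
- The arm moves only by the tool jog_arm, never from a script. Its argument "motion" is a list of rows, each a list of 7 numbers: the opening, from 0 (shut) to 1 (fully open), then the shift along the tool's x, y, z in m, then the turn, a rotation vector about the tool's x, y, z in degrees. In form: [[grip, x, y, z, rx, ry, rz], ...]. A call has 1 to 8 rows; each row shifts and turns the commanded pose from where the row before left it, along the tool's axes as they then stand; what a row does not reach is not made up. A row lasts 1/10 s, in which the tool goes at most 50 mm and 8.59 degrees, less where a joint would pass 70% of its speed; a pose out of reach is approached as far as the arm can. A call is refused whole if a number of a shift passes 0.05 or a number of a turn 8.59, either way. A call with a gripper value outside its range is refused whole. The fingers move at their own pace and stop on an object; "squeeze" is the grip in N (left out, the last holds). Time passes only in rows, so rows that do not move let the fingers close. It gives the time, the measured TCP pose, the force, the opening and the grip force at its end, in the units of the state.
- env.get_state(): the state, without advancing time (a new reading comes with each control period).
- env.camera(name): name is "scene" or "top"; returns (picture, depth): 384x512x3 uint8, red, green, blue; 384x512 float32, m along the optical axis (not along the pixel's ray), 0 where there is no reading.
- env.camera_model(name): a dict with "fx", "fy", "cx", "cy" (pixels), "k1" (the pictures are not rectified: a ray, as slopes to the right and down, at radius r is drawn at 1 + k1 r^2 times it, then the intrinsics apply), "R" (3x3) and "t" (3): a world point X has camera coordinates R X + t. Camera axes: x right, y down, z forward; pixel columns grow to the right and rows downward; lengths in m; the calibration is good to about 2 mm. A picture is of the moment at which its call begins. camera_model takes no time and is no camera call.
- env.sign_off(): hands the job in; it is judged then, once.
The state is a dict: "t": time; "qpos": joint angles; "joint_vel": joint speeds; "joint_torque": joint torques, N m; "tool_pos": TCP position; "eef_rot": TCP orientation; "force": force on the tool from outside, world axes, zero at the start; "wrist_torque": the same for the moment, N m; "grip_width": finger opening in m; "grasp_force": force on a finger pad.
Only numpy, scipy, OpenCV 4.12 (cv2) and the standard library are available. Lean on these libraries where they do the work, as an engineer would, in place of code of your own. Each camera call takes 0.05 s, during which the arm holds its last target. There are 200 camera calls.

## Task

With your fingertips, push the plywood shelf board along its two orange rails towards the end stop until its four dark lugs drop into the notches in the rails and it lies level, then stop there and take the hand away. Slide it gently, never lifting it, and let the roll of tape lying on it ride along untouched. Leave the scanner, the white label roll and the carton where they are.

Things in the scene. Friction and masses are not known exactly. Their poses are not given: they have to be found in the camera images.
- rack: Fixed rack of two parallel orange rails on the bench. Origin on the bench, midway between the rails, under the board's centre when the board is home. +x runs along the rails to the end stop: the way to push. Rails x = -250 to +190 mm, 20 mm wide, at y = -83 and +83 mm (146 mm free between them), tops 50 mm above the bench; between them only 10 mm high cross bars.
- notch (a point): Floor centre of one of the four rail notches, the left far one: rack x = +80, y = +83, z = 41 mm. The notches lie at x = -80 and +80 mm in each rail, 22 mm long, 9 mm deep, with square ends and bright steel floors. Axes as the rack's.
- end_stop (a point): Top of the near face of the orange cross plate at the rails' far end: rack x = +190 mm, 68 mm high. It lies beyond home: a board that touches it has gone 80 mm too far.
- board: Loose plywood board, 220 mm (its x, along the rails) x 141 x 26 mm thick, about 0.5 kg. Origin at the centre of its underside; axes as the rack's. It lies between the rails, hung on four dark lugs. Riding on the rails its underside is 40 mm and its top 66 mm above the bench; home, 31 and 57 mm, at rack x = 0. It starts 60 to 130 mm short of home.
- lug (a point): Underside centre of one of the board's four dark lugs, the left far one: board x = +80, y = +79, z = 10 mm. Lugs are at x = -80 and +80 mm on both sides, each 14 mm long (x), 22 mm wide, resting on the rails. They drop into the notches by their own weight if the board moves slowly (30 mm/s or less); the notch ends then stop it hard.
- push_face (a point): Centre of the board's flat end face away from the end stop (board x = -110, z = 13 mm), 141 mm wide and 26 mm high: where to push, with free space behind it. Sliding takes about 2 to 12 N. A finger still pressing here may hold this end up by friction after the far lugs have dropped: backing off lets it fall.
- tape_roll: Roll of brown packing tape lying flat on the board, outer diameter 92 mm, hole 76 mm, 48 mm high, origin at the centre of its underside (on the board's top). It is loose and rides along.
- scanner: Black hand scanner with a red window lying on the bench, about 150 mm long (own x = -53 to +100 mm), 60 mm wide, 44 mm high; origin on the bench under its handle. A bystander.
- label_roll: White roll of labels standing upright on the bench, diameter 90 mm, 60 mm high; origin at the centre of its underside. A bystander.
- carton: Closed cardboard carton, 110 x 150 x 80 mm high; origin at the centre of its underside. A bystander.
Mind the look-alikes: they are no part of the job. Leave any green look-alike of the tape_roll alone.

How it is judged:
On the way, in this order (a step that is already met when the one before it is completed fails the run):
1. the board is pushed along, riding on its rails, and is within 55 mm of home (x of board in the frame of rack between -0.055 and -0.008 m and z of board in the frame of rack above 0.0365 m).
2. all four lugs have dropped into the notches and the board lies level (z of board in the frame of rack between 0.026 and 0.0345 m and x of board in the frame of rack between -0.008 and 0.008 m and y of board in the frame of rack between -0.008 and 0.008 m and angle between board's own z axis and vertical below 0.03 rad), for 0.2 s.
At the end, for the whole second after the job is handed in: The board is at rest in the notches: its underside 26 to 34.5 mm above the bench, within 8 mm of the home position along and across the rails, level within 0.03 rad; the tape roll lies flat on the board, its centre within 85 mm of the board's centre, at rest (all of step 2 and linear speed of board below 0.01 m/s and z of tape_roll in the frame of board between 0.02 and 0.032 m and angle between tape_roll's own z axis and vertical below 0.1 rad and horizontal distance between tape_roll and board below 0.085 m and linear speed of tape_roll below 0.02 m/s); the robot touches nothing.
It fails at once if the board is lifted off its rails (more than 8 mm) or tipped by more than 0.15 rad (z of board in the frame of rack above 0.048 m or angle between board's own z axis and vertical above 0.15 rad).
It fails at once if the board is pushed with more than 60 N (contact force between the fingers and board above 60 N).
It fails at once if the tape roll is touched by the robot, lifted off the board, tipped or falls off (contact force between any of the arm, the fingers and tape_roll above 1 N or z of tape_roll in the frame of board above 0.04 m or z of tape_roll in the frame of board below 0.015 m or angle between tape_roll's own z axis and vertical above 0.3 rad).
It fails at once if the scanner, the label roll or the carton is moved by more than 20 mm (distance of any of scanner, label_roll, carton from where it was at the start of the episode above 0.02 m).
It also fails if it takes over 38 s, if anything falls off the work surface, if the arm or the gripper's body presses on something with over 40 N, if the wrist force passes 120 N, or if a joint passes its speed limit or range.

## Working session

There is one attempt and no reset: what is moved stays moved. The work goes in short steps, Python scripts to look and compute and a tool call to move; the robot and the scene stay as the last step left them, time stands still between calls to the robot, and variables do not carry over. Pictures are saved under pics/ and viewed, at most 10 in all, crops included, and the job is handed in when it is done.

Besides the shell and the picture viewer there is one more tool, called after ">>>" by a JSON object that holds its "op" and its "data", one argument or row to a line. jog_arm: Moves the arm, as the interface text tells. Its arguments: {"type":"object","properties":{"motion":{"type":"array"},"squeeze":{"type":"number"}},"required":["motion"]}

```bash
mkdir -p pics
cat > h.py <<'E'
import numpy as np, cv2
from cell import env
def snap(n):
    im,d=env.camera(n); np.savez(f'/tmp/{n}.npz',im=im,d=d); return im,d
def pts(n,d):
    m=env.camera_model(n); v,u=np.mgrid[:d.shape[0],:d.shape[1]]
    K=np.array([[m['fx'],0,m['cx']],[0,m['fy'],m['cy']],[0,0,1.]])
    p=cv2.undistortPoints(np.stack([u,v],-1).reshape(-1,1,2).astype(float),K,np.array([m['k1'],0,0,0.])).reshape(*d.shape,2)
    c=np.dstack([p,np.ones(d.shape)])*d[...,None]
    return (c-np.array(m['t']))@np.array(m['R'])
E
python3 - <<'E'
from h import *
for n in('top','scene'):
    im,d=snap(n); cv2.imwrite(f'pics/{n}0.png',im[...,::-1])
s=env.get_state();print(s['t'],s['tool_pos'],s['eef_rot'],s['force'])
E
```

```text
0.1 [0.22195693 0.4755079  0.2136996 ] [-6.80574149e-01 -3.06647133e+00  1.59121840e-03] [ 0.78324923 -0.63401682  0.09940468]
```

View pics/top0.png

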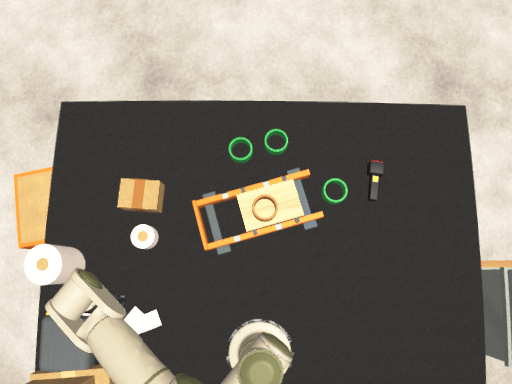

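View pics/scene0.png

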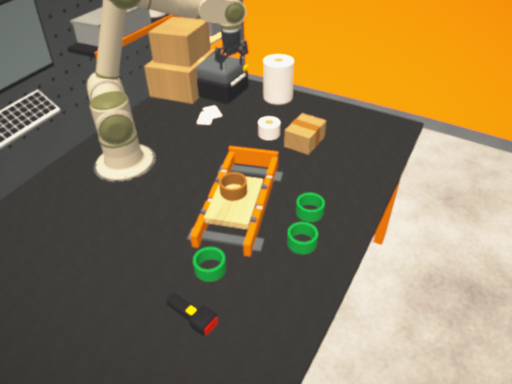

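Top view: the rack has its end stop at the left (200,225). The board (270,205) carries the brown tape roll (264,208), and the push face is at the right, about (304,200). Green look-alike rings are at (240,150), (276,141) and (335,190), the last just behind the rails' open end. The carton is at (141,195), the label roll at (144,237) and the scanner at (375,180). The only brown ring is the one on the board; the wooden boxes, carton and orange panels are not the board.

```bash
cat >> h.py <<'E'
def measure(show=None):
    im,d=snap('top'); P=pts('top',d); hsv=cv2.cvtColor(im,cv2.COLOR_RGB2HSV); H,S,V=cv2.split(hsv)
    roi=np.zeros(d.shape,bool); roi[160:262,185:360]=1
    z=P[...,2]
    o=roi&(H>=8)&(H<=17)&(S>200)&(V>180)&(z>.04)&(z<.075)
    w=roi&(H>=15)&(H<=28)&(S>40)&(S<150)&(V>170)&(z>.045)&(z<.08)
    return im,P,o,w
E
python3 - <<'E'
from h import *
im,P,o,w=measure(); z=P[...,2]
vis=im.copy(); vis[o]=(0,0,255); vis[w]=(255,0,255)
c=np.hstack([cv2.resize(a[155:265,185:360],None,fx=2.2,fy=2.2,interpolation=0) for a in (im,vis)])
cv2.imwrite('pics/c0.png',c[...,::-1])
for n,m in(('orange',o),('wood',w)):
    q=P[m]; r=cv2.minAreaRect((q[:,:2]*1000).astype(np.float32)); print(n,m.sum(),np.round(np.median(q,0),4),r,cv2.boxPoints(r).round(0).tolist())
r=cv2.minAreaRect((P[o][:,:2]*1000).astype(np.float32)); 
g=(cv2.cvtColor(im,cv2.COLOR_RGB2HSV)[...,0]>50)&(cv2.cvtColor(im,cv2.COLOR_RGB2HSV)[...,0]<75)&(im[...,1]>90)&(im[...,0]<80)
n,l,s,ce=cv2.connectedComponentsWithStats(g.astype(np.uint8))
for i in range(1,n):
    if s[i,4]>50: q=P[l==i]; print('green',ce[i].round(),q.min(0).round(3),q.max(0).round(3))
E
```

```text
orange 6 [0.468  0.2207 0.0452] ((471.3150329589844, 221.9275665283203), (115.64347839355469, 0.7181596755981445), 16.885337829589844) [[416.0, 205.0], [416.0, 205.0], [527.0, 238.0], [527.0, 239.0]]
wood 2082 [ 0.5357 -0.0353  0.0645] ((528.697998046875, -16.637939453125), (177.3967742919922, 285.8313293457031), 19.404258728027344) [[398.0, 89.0], [493.0, -181.0], [660.0, -122.0], [565.0, 148.0]]
green [276. 135.] [ 0.788 -0.093  0.003] [ 0.829 -0.016  0.053]
green [273. 149.] [ 0.745 -0.1   -0.005] [ 0.818 -0.008  0.05 ]
green [240. 150.] [ 0.711  0.038 -0.007] [0.793 0.126 0.051]
green [339. 186.] [ 0.566 -0.316 -0.003] [ 0.639 -0.255  0.048]
green [327. 197.] [ 0.553 -0.299 -0.003] [ 0.622 -0.229  0.048]
```

View pics/c0.png

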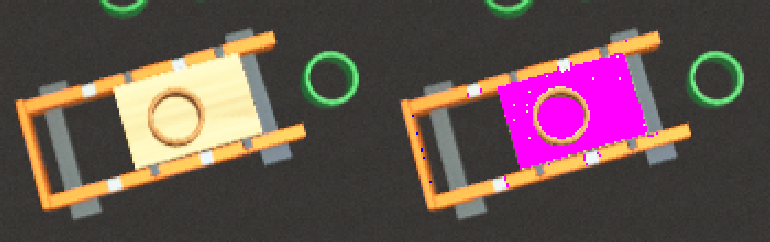

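The crop shows the brown ring on the board, four bright notch floors (crop 88,90; 178,65; 115,183; 207,158) and four dark lugs to the right of them. The choice is confirmed. The orange mask needs fixing.

```bash
cat >> h.py <<'E'
def ray(n,uv,z):
    m=env.camera_model(n); K=np.array([[m['fx'],0,m['cx']],[0,m['fy'],m['cy']],[0,0,1.]])
    p=cv2.undistortPoints(np.array(uv,float).reshape(-1,1,2),K,np.array([m['k1'],0,0,0.])).reshape(-1,2)
    R=np.array(m['R']); c=-R.T@np.array(m['t']); r=np.c_[p,np.ones(len(p))]@R
    return c+r*((z-c[2])/r[:,2])[:,None]
def blobs(mask,lo):
    n,l,s,ce=cv2.connectedComponentsWithStats(mask.astype(np.uint8)); return [(ce[i],s[i,4]) for i in range(1,n) if s[i,4]>=lo]
def board(rect=False):
    im,P,o,w=measure(); w=cv2.morphologyEx(w.astype(np.uint8),cv2.MORPH_OPEN,np.ones((5,5)))
    c=max(cv2.findContours(w,0,2)[0],key=cv2.contourArea).reshape(-1,2)
    return im,P,cv2.minAreaRect((ray('top',c,.066)[:,:2]*1000).astype(np.float32))
E
python3 - <<'E'
from h import *
im,P,r=board(); print('board',r,cv2.boxPoints(r).round(0).tolist())
H,S,V=cv2.split(cv2.cvtColor(im,cv2.COLOR_RGB2HSV))
roi=np.zeros(H.shape,bool); roi[160:262,190:335]=1
N=[]
for c,a in blobs(roi&(S<40)&(V>190),6): x=ray('top',c,.041)[0]; print('notch?',c.round(1),a,x.round(4))
for u,v in((127,78),(218,50),(153,170),(247,144)): print('lug',ray('top',[185+u/2.2,155+v/2.2],.06)[0].round(3))
o=roi&(H>=8)&(H<=20)&(S>170)&(V>150)
cs=max(cv2.findContours(o.astype(np.uint8),0,2)[0],key=cv2.contourArea).reshape(-1,2)
r=cv2.minAreaRect((ray('top',cs,.05)[:,:2]*1000).astype(np.float32)); print('rack',o.sum(),r,cv2.boxPoints(r).round(0).tolist())
t=roi&(H>=8)&(H<=20)&(S>80)&(S<190)
print('tape',[(ray('top',c,.114)[0].round(3),a) for c,a in blobs(t&(P[...,2]>.095),15)])
E
```

```text
board ((536.7180786132812, -30.176177978515625), (142.78001403808594, 219.47154235839844), 16.677644729614258) [[437.0, 54.0], [500.0, -156.0], [637.0, -115.0], [574.0, 95.0]]
notch? [265.6 183.7] 27 [ 0.6189 -0.0156  0.041 ]
notch? [224.7 195.4] 26 [0.5723 0.1372 0.041 ]
notch? [278.4 226.4] 31 [ 0.4589 -0.0641  0.041 ]
notch? [236.4 238.2] 31 [0.4132 0.0896 0.041 ]
lug [0.588 0.069 0.06 ]
lug [ 0.638 -0.084  0.06 ]
lug [0.434 0.023 0.06 ]
lug [ 0.479 -0.132  0.06 ]
rack 812 ((472.61578369140625, 180.55490112304688), (192.15719604492188, 112.40704345703125), 15.750693321228027) [[365.0, 209.0], [395.0, 100.0], [580.0, 153.0], [550.0, 261.0]]
tape [(array([ 0.52 , -0.011,  0.114]), np.int32(174))]
```

>>> {"op": "jog_arm", "data": {
  "motion": [
    [1, 0, 0, 0, 0, 0, 8],
    [1, 0, 0, 0, 0, 0, 8],
    [1, 0, 0, 0, 0, 0, 8],
    [1, 0, 0, 0, 0, 0, 8],
    [1, 0, 0, 0, 0, 0, 8],
    [1, 0, 0, 0, 0, 0, 8.2],
    [1, 0, 0, 0, 0, 0, 0],
    [1, 0, 0, 0, 0, 0, 0]
  ]
}}

```text
t: 1.0
tool_pos: [0.2221, 0.4757, 0.2141]
eef_rot: [-1.869, -2.525, 0.0]
force: [-0.4, 0.1, -0.2]
grip_width: 0.0853
grasp_force: 0.0
```

>>> {"op": "jog_arm", "data": {
  "motion": [
    [1, -0.045, 0.01, 0, 0, 0, 0],
    [1, -0.045, 0.01, 0, 0, 0, 0],
    [1, -0.045, 0.01, 0, 0, 0, 0],
    [1, -0.045, 0.01, 0, 0, 0, 0],
    [1, -0.045, 0.01, 0, 0, 0, 0],
    [1, -0.045, 0.01, 0, 0, 0, 0],
    [1, -0.045, 0.01, 0, 0, 0, 0],
    [1, -0.045, 0.01, 0, 0, 0, 0]
  ]
}}

```text
t: 1.8
tool_pos: [0.4032, 0.1523, 0.2144]
eef_rot: [1.869, 2.525, 0.001]
force: [0.0, 1.2, 0.1]
grip_width: 0.0855
grasp_force: 0.0
```

>>> {"op": "jog_arm", "data": {
  "motion": [
    [1, -0.045, 0.01, 0, 0, 0, 0],
    [1, -0.045, 0.01, 0, 0, 0, 0],
    [1, -0.045, 0.01, 0, 0, 0, 0],
    [1, -0.045, 0.01, 0, 0, 0, 0],
    [1, -0.045, 0.01, 0, 0, 0, 0],
    [1, -0.045, 0.01, 0, 0, 0, 0],
    [1, -0.045, 0.01, 0, 0, 0, 0],
    [1, 0, 0, 0, 0, 0, 0]
  ]
}}

```text
t: 2.6
tool_pos: [0.5617, -0.1317, 0.213]
eef_rot: [-1.875, -2.521, 0.001]
force: [0.4, 0.8, 0.1]
grip_width: 0.0853
grasp_force: 0.0
```

```bash
cat >> h.py <<'E'
from scipy.spatial.transform import Rotation as Rn
def rel():
    s=env.get_state(); R=Rn.from_rotvec(s['eef_rot']).as_matrix(); p=np.array(s['tool_pos'])
    u=np.array([-.288,.9577]); q=p[:2]-[.5158,.0368]
    print('t',s['t'],'p',p.round(4),'yaw',np.degrees(np.arctan2(R[1,0],R[0,0])).round(2),'along/lat in rack',(q@u).round(4),(q@[u[1],-u[0]]).round(4),'z',R[:,2].round(3),'F',np.round(s['force'],1),'w',s['grip_width'])
E
python3 -c "from h import *; rel()"
```

```text
t 2.6 p [ 0.5617 -0.1317  0.213 ] yaw 106.72 along/lat in rack -0.1745 -0.0046 z [-0.001 -0.001 -1.   ] F [0.4 0.8 0.1] w 0.08529234734421383
```

>>> {"op": "jog_arm", "data": {
  "motion": [
    [1, -0.027, 0.002, 0, 0, 0, 0],
    [1, -0.027, 0.002, 0, 0, 0, 0],
    [1, 0, 0, 0, 0, 0, 0],
    [1, 0, 0, 0.04, 0, 0, 0],
    [1, 0, 0, 0.04, 0, 0, 0],
    [1, 0, 0, 0.025, 0, 0, 0],
    [1, 0, 0, 0, 0, 0, 0]
  ]
}}

```text
t: 3.3
tool_pos: [0.578, -0.176, 0.106]
eef_rot: [-1.866, -2.518, 0.001]
force: [0.1, 0.7, -0.6]
grip_width: 0.0855
grasp_force: 0.0
```

Run:
```python
from h import *
rel()
im,d=snap('scene'); cv2.imwrite('pics/s1.png',cv2.resize(im[110:290,150:350],None,fx=3,fy=3)[...,::-1])
```

```text
t 3.3 p [ 0.578 -0.176  0.106] yaw 106.92 along/lat in rack -0.2217 -0.0017 z [-0.006  0.003 -1.   ] F [ 0.1  0.7 -0.6] w 0.08549815601211185
```

View pics/s1.png

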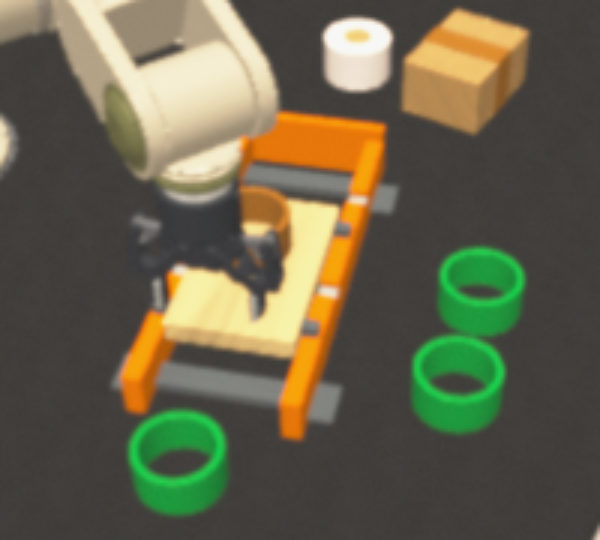

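The crop shows the hand in line with the board, fingers open, tips at (158,300) and (258,310). I'll project the expected tips and the board edge to check that they are behind the face.

Run:
```python
from h import *
m=env.camera_model('scene'); K=np.array([[m['fx'],0,m['cx']],[0,m['fy'],m['cy']],[0,0,1.]])
u=np.array([-.288,.9577,0]); l=np.array([.9577,.288,0]); h=np.array([.5158,.0368,0]); p=np.array([.578,-.176,0])
X=[p+.05*l+[0,0,.09],p-.05*l+[0,0,.09],p+.05*l+[0,0,.04],p-.05*l+[0,0,.04],h-.18*u+.07*l+[0,0,.066],h-.18*u-.07*l+[0,0,.066]]
q=cv2.projectPoints(np.array(X),cv2.Rodrigues(np.array(m['R']))[0],np.array(m['t']),K,np.array([m['k1'],0,0,0.]))[0].reshape(-1,2)
print(((q-[150,110])*3).round())
```

```text
[[262. 349.]
 [165. 334.]
 [264. 384.]
 [170. 369.]
 [294. 340.]
 [163. 320.]]
```

Run:
```python
from h import *
f=np.load('/tmp/scene.npz'); P=pts('scene',f['d'])
u=np.array([-.288,.9577]); l=np.array([.9577,.288]); h=np.array([.5158,.0368])
for px in((258,250),(258,280),(258,295),(258,305),(258,312),(258,320),(258,335),(157,280),(157,295),(157,303),(230,345)):
    a,b=150+px[0]//3,110+px[1]//3; x=P[b,a]; q=x[:2]-h; print(px,im if 0 else f['im'][b,a],(q@u).round(3),(q@l).round(3),x[2].round(3))
rel()
```

```text
(258, 250) [85 83 82] -0.236 0.055 0.235
(258, 280) [75 74 76] -0.223 0.05 0.186
(258, 295) [66 66 68] -0.233 0.052 0.176
(258, 305) [84 82 81] -0.232 0.051 0.163
(258, 312) [106  98  91] -0.228 0.049 0.147
(258, 320) [225 196 140] -0.155 0.026 0.064
(258, 335) [246 235 159] -0.176 0.031 0.064
(157, 280) [136 132 126] -0.231 -0.049 0.174
(157, 295) [151 147 138] -0.235 -0.049 0.158
(157, 303) [151 147 140] -0.234 -0.051 0.146
(230, 345) [193 158 103] -0.182 -0.001 0.045
t 3.35 p [ 0.5793 -0.1767  0.1087] yaw 106.9 along/lat in rack -0.2228 -0.0006 z [-0.002  0.001 -1.   ] F [1.4 0.2 0.9] w 0.08543889524231667
```

Run:
```python
from h import *
im,d=snap('scene'); P=pts('scene',d); rel()
u=np.array([-.288,.9577]); l=np.array([.9577,.288]); h=np.array([.5158,.0368])
q=P[...,:2]-h; a=q@u; b=q@l
for sg in(1,-1):
    m=(a>-.25)&(a<-.2)&(abs(b*sg-.05)<.02)&(P[...,2]>.075)&(P[...,2]<.2); z=np.sort(P[m][:,2]); print(m.sum(),z[:8].round(3))
cv2.imwrite('pics/s2.png',cv2.resize(im[150:260,180:270],None,fx=6,fy=5)[...,::-1])
```

```text
t 3.4 p [ 0.5802 -0.1773  0.1103] yaw 106.87 along/lat in rack -0.2236 0.0 z [ 0.001 -0.    -1.   ] F [-0.2 -0.   1.3] w 0.08519249046845476
132 [0.143 0.145 0.145 0.145 0.147 0.148 0.148 0.149]
134 [0.138 0.139 0.142 0.142 0.142 0.142 0.144 0.144]
```

View pics/s2.png

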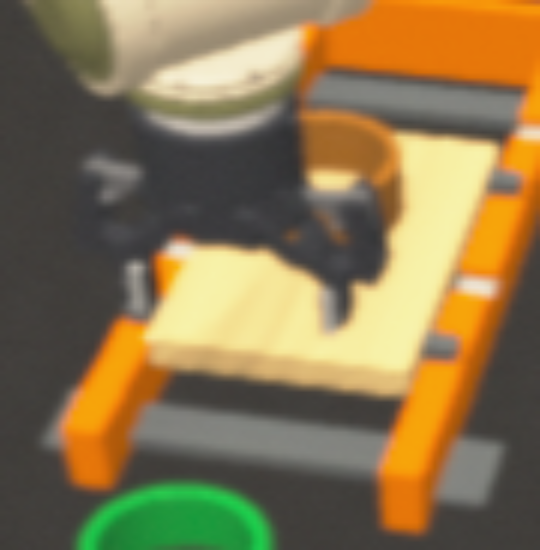

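The crop shows the tips still well above the board, at z ≈ 0.14 by depth. That is higher than the stated geometry gives, so I'll go down in stages and check by depth.

>>> {"op": "jog_arm", "data": {
  "motion": [
    [1, 0, 0, 0.02, 0, 0, 0],
    [1, 0, 0, 0.02, 0, 0, 0],
    [1, 0, 0, 0, 0, 0, 0],
    [1, 0, 0, 0, 0, 0, 0],
    [1, 0, 0, 0, 0, 0, 0]
  ]
}}

```text
t: 3.9
tool_pos: [0.5809, -0.1782, 0.0713]
eef_rot: [1.871, 2.519, 0.001]
force: [-0.8, -1.2, 0.2]
grip_width: 0.0852
grasp_force: 0.0
```

```bash
cat >> h.py <<'E'
def tips():
    im,d=snap('scene'); P=pts('scene',d); rel()
    u=np.array([-.288,.9577]); l=np.array([.9577,.288]); h=np.array([.5158,.0368])
    q=P[...,:2]-h; a=q@u; b=q@l; dark=im.max(2)-im.min(2)<25
    for sg in(1,-1):
        m=(a>-.26)&(a<-.175)&(abs(b*sg-.05)<.02)&(P[...,2]>.02)&(P[...,2]<.25)&dark; o=np.argsort(P[m][:,2])[:150:12]; print(m.sum(),np.c_[a[m],b[m],P[m][:,2]][o].round(3).tolist())
    return im
E
python3 - <<'E'
from h import *
im=tips(); cv2.imwrite('pics/s3.png',cv2.resize(im[150:260,180:270],None,fx=6,fy=5)[...,::-1])
E
```

```text
t 3.95 p [ 0.5807 -0.1781  0.071 ] yaw 106.79 along/lat in rack -0.2245 0.0003 z [ 0.003 -0.001 -1.   ] F [-0.3  0.2  0.2] w 0.08513676522666473
285 [[-0.236, 0.046, 0.11], [-0.234, 0.055, 0.127], [-0.233, 0.056, 0.142], [-0.234, 0.056, 0.15], [-0.237, 0.052, 0.153], [-0.237, 0.049, 0.156], [-0.238, 0.061, 0.159], [-0.218, 0.041, 0.164], [-0.235, 0.069, 0.166], [-0.236, 0.038, 0.168], [-0.239, 0.036, 0.171], [-0.235, 0.064, 0.176], [-0.239, 0.068, 0.185]]
233 [[-0.226, -0.045, 0.114], [-0.236, -0.043, 0.128], [-0.237, -0.048, 0.14], [-0.239, -0.052, 0.149], [-0.224, -0.054, 0.152], [-0.233, -0.063, 0.154], [-0.24, -0.048, 0.155], [-0.226, -0.064, 0.159], [-0.24, -0.044, 0.164], [-0.231, -0.04, 0.168], [-0.238, -0.068, 0.173], [-0.237, -0.061, 0.181], [-0.237, -0.069, 0.188]]
```

View pics/s3.png

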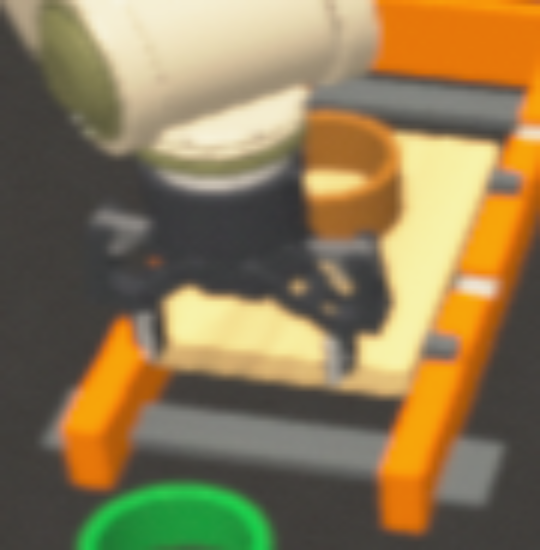

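The tips have come down but are still about 0.09–0.11 high, above the board top. They look farther back than stated, so I'll continue down in stages.

>>> {"op": "jog_arm", "data": {
  "motion": [
    [1, 0, 0, 0.015, 0, 0, 0],
    [1, 0, 0, 0.015, 0, 0, 0],
    [1, 0, 0, 0, 0, 0, 0],
    [1, 0, 0, 0, 0, 0, 0],
    [1, 0, 0, 0, 0, 0, 0]
  ]
}}

```text
t: 4.45
tool_pos: [0.5803, -0.178, 0.0399]
eef_rot: [1.873, 2.521, 0.0]
force: [0.8, -0.2, -0.1]
grip_width: 0.0851
grasp_force: 0.0
```

Run:
```python
from h import *
im=tips(); cv2.imwrite('pics/s4.png',cv2.resize(im[150:260,180:270],None,fx=6,fy=5)[...,::-1])
```

```text
t 4.5 p [ 0.5803 -0.178   0.0399] yaw 106.78 along/lat in rack -0.2243 -0.0001 z [ 0.001 -0.001 -1.   ] F [0.6 0.9 0.9] w 0.08543694746243265
314 [[-0.233, 0.044, 0.073], [-0.226, 0.054, 0.085], [-0.237, 0.043, 0.094], [-0.23, 0.047, 0.1], [-0.235, 0.055, 0.115], [-0.228, 0.051, 0.12], [-0.216, 0.041, 0.122], [-0.218, 0.045, 0.125], [-0.233, 0.041, 0.131], [-0.23, 0.034, 0.134], [-0.24, 0.034, 0.136], [-0.22, 0.041, 0.138], [-0.238, 0.034, 0.142]]
220 [[-0.221, -0.044, 0.071], [-0.226, -0.044, 0.089], [-0.222, -0.045, 0.098], [-0.236, -0.05, 0.115], [-0.227, -0.053, 0.122], [-0.222, -0.06, 0.124], [-0.234, -0.062, 0.126], [-0.233, -0.044, 0.133], [-0.232, -0.041, 0.137], [-0.237, -0.063, 0.142], [-0.235, -0.032, 0.149], [-0.236, -0.064, 0.157], [-0.239, -0.069, 0.162]]
```

View pics/s4.png

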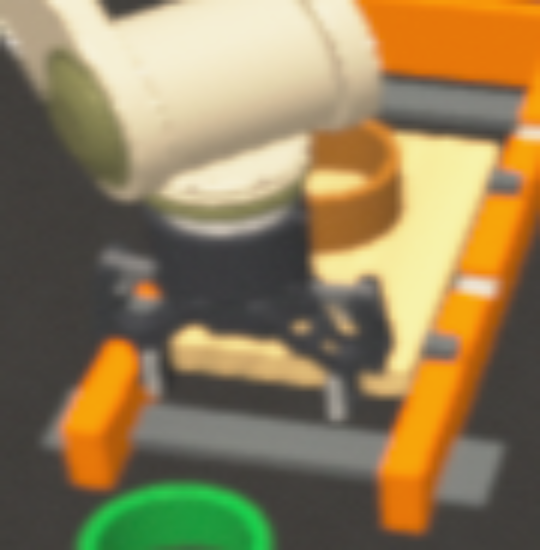

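Both tips are now behind the board's end face, between the rails, at z ≈ 0.06–0.07. I'll go 20 mm lower, watching the force.

>>> {"op": "jog_arm", "data": {
  "motion": [
    [1, 0, 0, 0.01, 0, 0, 0],
    [1, 0, 0, 0.01, 0, 0, 0],
    [1, 0, 0, 0, 0, 0, 0],
    [1, 0, 0, 0, 0, 0, 0]
  ]
}}

```text
t: 4.9
tool_pos: [0.5798, -0.1777, 0.0187]
eef_rot: [-1.873, -2.521, 0.0]
force: [0.1, 0.9, 0.3]
grip_width: 0.0854
grasp_force: 0.0
```

>>> {"op": "jog_arm", "data": {
  "motion": [
    [1, 0.005, 0, 0, 0, 0, 0],
    [1, 0.005, 0, 0, 0, 0, 0],
    [1, 0.005, 0, 0, 0, 0, 0],
    [1, 0.003, 0, 0, 0, 0, 0],
    [1, 0.002, 0, 0, 0, 0, 0],
    [1, 0.002, 0, 0, 0, 0, 0]
  ]
}}

```text
t: 5.5
tool_pos: [0.5736, -0.1566, 0.0193]
eef_rot: [1.874, 2.522, 0.0]
force: [0.2, 0.1, 0.6]
grip_width: 0.0852
grasp_force: 0.0
```

Run:
```python
from h import *
tips(); print(board()[2])
```

```text
t 5.55 p [ 0.5735 -0.1564  0.0192] yaw 106.78 along/lat in rack -0.2016 -0.0004 z [-0.  0. -1.] F [-0.7  0.6 -0.4] w 0.08526246557738149
297 [[-0.208, 0.048, 0.051], [-0.21, 0.049, 0.063], [-0.213, 0.041, 0.073], [-0.209, 0.053, 0.084], [-0.215, 0.049, 0.098], [-0.215, 0.043, 0.1], [-0.202, 0.052, 0.102], [-0.211, 0.045, 0.106], [-0.209, 0.039, 0.11], [-0.208, 0.036, 0.114], [-0.215, 0.062, 0.117], [-0.213, 0.059, 0.119], [-0.22, 0.034, 0.125]]
197 [[-0.197, -0.044, 0.051], [-0.207, -0.046, 0.066], [-0.21, -0.044, 0.078], [-0.214, -0.051, 0.088], [-0.204, -0.066, 0.101], [-0.212, -0.063, 0.105], [-0.218, -0.042, 0.107], [-0.221, -0.037, 0.115], [-0.21, -0.061, 0.121], [-0.214, -0.069, 0.127], [-0.21, -0.056, 0.138], [-0.212, -0.058, 0.143], [-0.219, -0.068, 0.148]]
((532.9686279296875, -19.177597045898438), (141.99227905273438, 196.1760711669922), 16.64263343811035)
```

>>> {"op": "jog_arm", "data": {
  "motion": [
    [1, 0, 0, 0.006, 0, 0, 0],
    [1, 0.002, 0, 0, 0, 0, 0],
    [1, 0.002, 0, 0, 0, 0, 0],
    [1, 0.002, 0, 0, 0, 0, 0],
    [1, 0.002, 0, 0, 0, 0, 0],
    [1, 0.002, 0, 0, 0, 0, 0],
    [1, 0.002, 0, 0, 0, 0, 0],
    [1, 0.002, 0, 0, 0, 0, 0]
  ]
}}

```text
t: 6.4
tool_pos: [0.5697, -0.1437, 0.0133]
eef_rot: [1.873, 2.521, -0.0]
force: [1.2, -3.4, -1.4]
grip_width: 0.0856
grasp_force: 1.6
```

>>> {"op": "jog_arm", "data": {
  "motion": [
    [1, 0.002, 0, 0, 0, 0, 0],
    [1, 0.002, 0, 0, 0, 0, 0],
    [1, 0.002, 0, 0, 0, 0, 0],
    [1, 0.002, 0, 0, 0, 0, 0],
    [1, 0.002, 0, 0, 0, 0, 0],
    [1, 0.002, 0, 0, 0, 0, 0],
    [1, 0.002, 0, 0, 0, 0, 0],
    [1, 0.002, 0, 0, 0, 0, 0]
  ]
}}

```text
t: 7.2
tool_pos: [0.565, -0.128, 0.0133]
eef_rot: [1.874, 2.521, 0.0]
force: [0.3, -3.4, 0.1]
grip_width: 0.0852
grasp_force: 2.0
```

Run:
```python
from h import *
im=tips(); cv2.imwrite('pics/s5.png',cv2.resize(im[130:260,170:280],None,fx=5,fy=4)[...,::-1])
```

```text
t 7.25 p [ 0.5649 -0.1277  0.0133] yaw 106.78 along/lat in rack -0.1717 -0.0003 z [ 0. -0. -1.] F [ 0.3 -2.6  0.6] w 0.08499288960096059
220 [[-0.182, 0.044, 0.046], [-0.178, 0.05, 0.057], [-0.178, 0.051, 0.07], [-0.186, 0.054, 0.087], [-0.184, 0.053, 0.093], [-0.185, 0.041, 0.1], [-0.179, 0.037, 0.107], [-0.184, 0.063, 0.112], [-0.187, 0.03, 0.117], [-0.179, 0.068, 0.125], [-0.185, 0.064, 0.134], [-0.178, 0.042, 0.139], [-0.186, 0.059, 0.142]]
146 [[-0.176, -0.045, 0.043], [-0.179, -0.046, 0.06], [-0.183, -0.046, 0.077], [-0.186, -0.044, 0.093], [-0.183, -0.066, 0.098], [-0.182, -0.069, 0.105], [-0.189, -0.038, 0.114], [-0.188, -0.062, 0.124], [-0.186, -0.03, 0.133], [-0.185, -0.065, 0.138], [-0.186, -0.061, 0.143], [-0.181, -0.059, 0.147], [-0.211, -0.048, 0.243]]
```

View pics/s5.png

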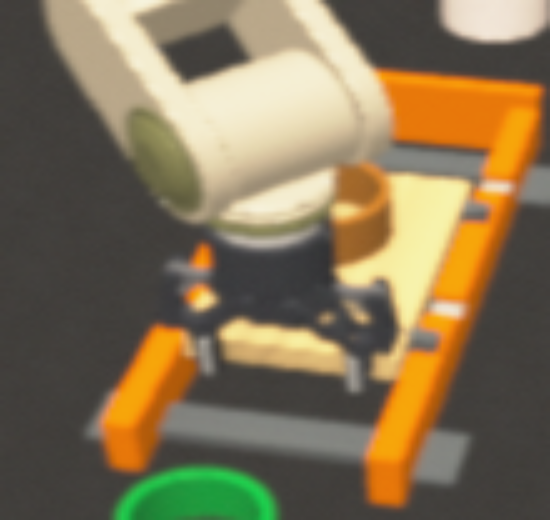

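Contact was made at about 3.4 N. The board is riding and moving, both fingers are on its end face, and the tape is clear of the hand.

>>> {"op": "jog_arm", "data": {
  "motion": [
    [1, 0.002, 0, 0, 0, 0, 0],
    [1, 0.002, 0, 0, 0, 0, 0],
    [1, 0.002, 0, 0, 0, 0, 0],
    [1, 0.002, 0, 0, 0, 0, 0],
    [1, 0.002, 0, 0, 0, 0, 0],
    [1, 0.002, 0, 0, 0, 0, 0],
    [1, 0.002, 0, 0, 0, 0, 0],
    [1, 0.002, 0, 0, 0, 0, 0]
  ]
}}

```text
t: 8.05
tool_pos: [0.5603, -0.1126, 0.0133]
eef_rot: [1.874, 2.522, -0.0]
force: [1.1, -5.1, 1.3]
grip_width: 0.0852
grasp_force: 2.4
```

>>> {"op": "jog_arm", "data": {
  "motion": [
    [1, 0.002, 0, 0, 0, 0, 0],
    [1, 0.002, 0, 0, 0, 0, 0],
    [1, 0.002, 0, 0, 0, 0, 0],
    [1, 0.002, 0, 0, 0, 0, 0],
    [1, 0.002, 0, 0, 0, 0, 0],
    [1, 0.002, 0, 0, 0, 0, 0]
  ]
}}

```text
t: 8.65
tool_pos: [0.5569, -0.1011, 0.0133]
eef_rot: [1.874, 2.521, 0.0]
force: [1.2, -5.7, 1.9]
grip_width: 0.0855
grasp_force: 2.5
```

```bash
cat >> h.py <<'E'
def lugs():
    im,d=snap('scene'); P=pts('scene',d)
    u=np.array([-.288,.9577]); l=np.array([.9577,.288]); h=np.array([.5158,.0368])
    q=P[...,:2]-h; a=q@u; b=q@l; z=P[...,2]; H,S,V=cv2.split(cv2.cvtColor(im,cv2.COLOR_RGB2HSV))
    W=(abs(H.astype(int)-23)<9)&(S>30)&(S<190)&(V>170)&(abs(b)<.075)&(a<.15)&(z>.03)&(z<.085)
    for lo in np.arange(-.16,.14,.04):
        m=W&(a>lo)&(a<lo+.04)
        if m.sum()>10: print('top z',lo.round(2),np.median(z[m]).round(4),m.sum())
    print('far end',np.percentile(a[W],[99,99.8]).round(3))
    for n,M in(('lug',(S<70)&(V<140)&(V>60)),('notch',(S<60)&(V>170))):
        for c,s in blobs(M&(b>.06)&(b<.1)&(a>-.2)&(a<.16)&(z>.03)&(z<.075),4): i=tuple(c[::-1].round().astype(int)); print(n,c.round(1),s,a[i].round(3),b[i].round(3),z[i].round(3))
    return im
E
python3 - <<'E'
from h import *
rel(); lugs()
E
```

```text
t 8.65 p [ 0.5569 -0.1011  0.0133] yaw 106.77 along/lat in rack -0.1439 -0.0004 z [ 0. -0. -1.] F [ 1.2 -5.7  1.9] w 0.08547773614086035
top z -0.16 0.0595 237
top z -0.12 0.0649 54
top z -0.08 0.0653 89
top z -0.04 0.0656 132
top z 0.0 0.0657 119
top z 0.04 0.0652 115
top z 0.08 0.0644 20
far end [0.084 0.087]
lug [266.2 177.6] 9 0.05 0.078 0.06
lug [256.1 209.1] 14 -0.111 0.079 0.063
notch [270.  176.2] 4 0.082 0.086 0.045
notch [259.7 206.7] 7 -0.08 0.085 0.045
```

Board at about x = -0.023, riding. Continuing more slowly.

>>> {"op": "jog_arm", "data": {
  "motion": [
    [1, 0.002, 0, 0, 0, 0, 0],
    [1, 0.002, 0, 0, 0, 0, 0],
    [1, 0.002, 0, 0, 0, 0, 0],
    [1, 0.002, 0, 0, 0, 0, 0],
    [1, 0.002, 0, 0, 0, 0, 0],
    [1, 0.002, 0, 0, 0, 0, 0]
  ]
}}

```text
t: 9.3
tool_pos: [0.5534, -0.0897, 0.0133]
eef_rot: [1.874, 2.521, -0.0]
force: [0.8, -4.8, 2.8]
grip_width: 0.0855
grasp_force: 2.5
```

>>> {"op": "jog_arm", "data": {
  "motion": [
    [1, 0.0015, 0, 0, 0, 0, 0],
    [1, 0.0015, 0, 0, 0, 0, 0],
    [1, 0.0015, 0, 0, 0, 0, 0]
  ]
}}

```text
t: 9.6
tool_pos: [0.5521, -0.0854, 0.0132]
eef_rot: [1.874, 2.522, -0.0]
force: [1.8, -4.7, 1.6]
grip_width: 0.0854
grasp_force: 2.5
```

Run:
```python
from h import *
rel(); lugs()
```

```text
t 9.6 p [ 0.5521 -0.0854  0.0132] yaw 106.77 along/lat in rack -0.1275 -0.0004 z [ 0. -0. -1.] F [ 1.8 -4.7  1.6] w 0.08535077946975887
top z -0.16 0.0619 24
top z -0.12 0.0611 250
top z -0.08 0.0652 59
top z -0.04 0.0657 130
top z 0.0 0.0654 106
top z 0.04 0.0656 123
top z 0.08 0.0656 62
far end [0.099 0.103]
lug [267.6 174.9] 11 0.066 0.082 0.061
lug [257.4 205.4] 14 -0.093 0.079 0.064
```

>>> {"op": "jog_arm", "data": {
  "motion": [
    [1, 0.001, 0, 0, 0, 0, 0],
    [1, 0.001, 0, 0, 0, 0, 0],
    [1, 0.001, 0, 0, 0, 0, 0]
  ]
}}

```text
t: 9.95
tool_pos: [0.5508, -0.0821, 0.0129]
eef_rot: [-1.873, -2.521, -0.0]
force: [0.1, -4.9, 1.8]
grip_width: 0.0854
grasp_force: 2.1
```

Run:
```python
from h import *
rel(); lugs()
```

```text
t 9.95 p [ 0.5508 -0.0821  0.0129] yaw 106.77 along/lat in rack -0.124 -0.0007 z [-0.001  0.001 -1.   ] F [ 0.1 -4.9  1.8] w 0.08538149582188621
top z -0.12 0.0542 322
top z -0.08 0.0566 47
top z -0.04 0.0565 96
top z 0.0 0.0564 102
top z 0.04 0.0568 119
top z 0.08 0.0559 65
far end [0.102 0.104]
```

It has dropped: the top is level at 0.0565 along its whole length. Backing straight off, then up.

>>> {"op": "jog_arm", "data": {
  "motion": [
    [1, -0.003, 0, 0, 0, 0, 0],
    [1, -0.006, 0, 0, 0, 0, 0],
    [1, -0.01, 0, 0, 0, 0, 0],
    [1, -0.01, 0, 0, 0, 0, 0],
    [1, -0.01, 0, 0, 0, 0, 0],
    [1, 0, 0, 0, 0, 0, 0]
  ]
}}

```text
t: 10.6
tool_pos: [0.5628, -0.1215, 0.0131]
eef_rot: [1.875, 2.52, 0.0]
force: [-0.6, -0.5, -0.0]
grip_width: 0.0854
grasp_force: 0.0
```

>>> {"op": "jog_arm", "data": {
  "motion": [
    [1, 0, 0, -0.03, 0, 0, 0],
    [1, 0, 0, -0.03, 0, 0, 0],
    [1, 0, 0, -0.03, 0, 0, 0],
    [1, 0, 0, -0.03, 0, 0, 0],
    [1, -0.04, 0, -0.02, 0, 0, 0],
    [1, -0.04, 0, 0, 0, 0, 0],
    [1, 0, 0, 0, 0, 0, 0],
    [1, 0, 0, 0, 0, 0, 0]
  ]
}}

```text
t: 11.4
tool_pos: [0.5852, -0.1967, 0.1526]
eef_rot: [-1.874, -2.52, -0.0]
force: [0.1, 0.6, -0.6]
grip_width: 0.0855
grasp_force: 0.0
```

Run:
```python
from h import *
rel(); im=lugs(); r=board(); print(r[2])
b=cv2.resize(r[0][160:262,185:345],None,fx=3,fy=3)
a=cv2.resize(im[110:260,170:300],None,fx=2.5,fy=306/150)
cv2.imwrite('pics/f.png',np.hstack([a[:,:310],b])[...,::-1])
```

```text
t 11.4 p [ 0.5852 -0.1967  0.1526] yaw 106.71 along/lat in rack -0.2436 -0.0008 z [-0.001  0.001 -1.   ] F [ 0.1  0.6 -0.6] w 0.08546098250899951
top z -0.12 0.0549 474
top z -0.08 0.0561 199
top z -0.04 0.0566 142
top z 0.0 0.0567 104
top z 0.04 0.0566 151
top z 0.08 0.0559 69
far end [0.101 0.105]
lug [257.8 205.8] 4 -0.089 0.081 0.056
((515.0977783203125, 33.789031982421875), (141.06121826171875, 217.02352905273438), 16.750885009765625)
```

View pics/f.png

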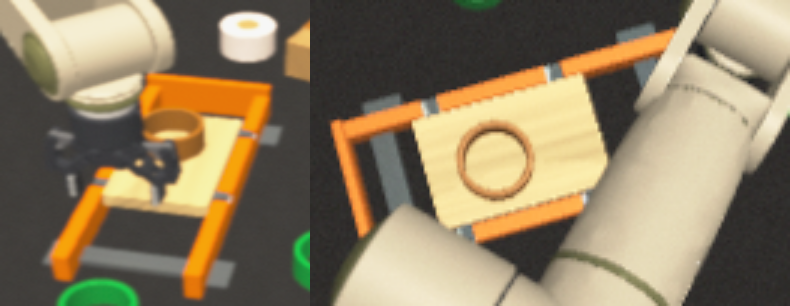

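The final picture shows the board level with its lugs in the notches, the tape lying flat on it, and the hand clear above and behind. Handing in.

```bash
python3 -c "from cell import env; print(env.sign_off())"
```

```text
the job is handed in; nothing more can be done
None
```

The board sits level in its four notches (about 3 mm short of home, by camera) with the tape roll flat on top and the hand clear; handed in at about 11.5 s, no verdict returned.

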